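# Set up the marking machine and hold the bar in the notch

## Robot

A 6-joint arm with a two-finger parallel gripper is mounted at the origin on the work surface. World frame = base frame: x ahead of the robot, y to its left, z up, the work surface at z = 0. Lengths are in mm, angles in rad, forces in N, time in s.
With the tool pointing down it reaches from about 275 to 975 mm from the base axis. Payload 8.4 kg.
Tool frame: the origin (TCP) lies between the finger pads; the fingertips stand 11 mm ahead of it and the grasp point (between the pads) lies 8 mm behind it (bot.tip_reach is the distance from the TCP to the fingertips, in mm); z points along the fingers, y is the line along which they close (so a half turn about z gives the same grasp; the last joint's range is limited). The gripper opens to 92 mm and grips with 3 to 60 N. Pads are 20 mm wide; open, the fingers measure 128 mm over their backs; the gripper's body (75 mm by 189 mm) begins 69 mm behind the grasp point.
Start: joints at [-1.35, 0.353, 1.633, -0, 1.155, -0.002], TCP at [138.099, -609.554, 225.583] pointing down, gripper open.
Joint ranges: [-2.63, 2.63], [-0.92, 2.1], [0.06, 2.66], [-1.3, 4.44], [0, 2.69], [-3.02, 3.02]. Speed limits (rad/s): [2.22, 2.22, 2.79, 3.14, 3.14, 3.14].

## Interface

Orientations are given as a unit quaternion [w, x, y, z].
In Python, from station import bot gives the robot as it stands. The module is installed in compiled form; this text tells all that it offers.
- The arm moves only by the tool apply_moves, never from a script. Its argument "moves" is a list of rows, each a list of 7 numbers: the closure, from -1 (fully open) to 1 (shut), then the shift along the tool's x, y, z in units of 25 mm (1.0 is 25 mm), then the turn, a rotation vector about the tool's x, y, z in units of 8 degrees (1.0 is 8 degrees). A call has 1 to 5 rows; each row is the pose to reach, as a shift and turn from the pose commanded when the call began, along the tool's axes at that moment; what a row does not reach only later rows make up. A row lasts 1/10 s, in which the tool goes at most 50 mm and 8.59 degrees, less where a joint would pass 70% of its speed; a pose out of reach is approached as far as the arm can. A call with a gripper value outside its range is refused whole. The fingers move at their own pace and stop on an object; "grip_force" is the grip in N (left out, the last holds). Time passes only in rows, so rows that repeat a pose let the fingers close. It gives the time, the measured TCP pose, the force, the opening and the grip force at its end, in the units of the state.
- bot.get_state(): the state, without advancing time (a new reading comes with each control period).
- bot.camera(name): name is "scene" or "top"; returns the picture (420x560x3 uint8, red, green, blue); there is no depth.
- bot.get_calibration(name): a dict with "fovy" (degrees; the focal length in pixels is half the picture's height over the tangent of half this angle, whatever the lens; pixels are square), "cx", "cy" (the principal point, pixels), "D" ([k1, k2, p1, p2, k3] as OpenCV has them; the pictures are not rectified), "rvec" (rotation vector, rad) and "tvec" (3), from world to camera coordinates, as OpenCV has them. Camera axes: x right, y down, z forward; pixel columns grow to the right and rows downward; lengths in mm; the calibration is good to about 2 mm. A picture is of the moment at which its call begins. get_calibration takes no time and is no camera call.
- bot.hand_in(): hands the job in; it is judged then, once.
The state is a dict: "time": time; "joints": joint angles; "joint_vel": joint speeds; "tau": joint torques, N m; "tool_pos": TCP position; "orientation": TCP orientation; "contact_force": force on the tool from outside, world axes, zero at the start; "torque": the same for the moment, N m; "width": opening from 0.0 (shut) to 1.0 (fully open); "finger_force": force on a finger pad.
Only numpy, scipy, OpenCV 4.12 (cv2) and the standard library are available. Lean on these libraries where they do the work, as an engineer would, in place of code of your own. Each camera call takes 0.05 s, during which the arm holds its last target. There are 200 camera calls.

## Task

Get the bench marking machine going on the silver bar: on its control box press, one at a time, the home button (the small one at the left of the far row, seen from the robot), then the middle one of the three programme buttons in the near row, then the large start button, and no other. Only then take the carriage by its black upright knob and slide it towards the marking head until you feel the ball click into the notch; stop there without running on past it. Finish while still gripping the knob, holding the carriage still in the notch (do not let go: the machine's hammering would shake it out), and leave the other things on the bench alone.

Things in the scene. Friction and masses are not known exactly. Their poses are not given: they have to be found in the camera images.
- control_box: Control box of the marking machine: grey case 150 (x) x 220 (y) x 65 mm high, black flat top, fixed at the robot's right. Origin: centre of its underside; +x points away from the robot, +y to its left. On top, five upright push buttons in steel collars (12 mm high, 8 mm wider all round): near row three small, far row one small (left) and one large (right); left as the robot sees it.
- marker: Bench marking machine: grey base plate 200 (x) x 460 (y) x 25 mm, fixed at the robot's left. Origin: centre of its underside; +x points away from the robot, +y to its left and along the rail (at x = -30 mm) towards the marking head. The white head, 110 x 100 mm, hangs over the rail at y = 80 to 180 mm, underside 158 mm above the bench, stylus below it; column 430 mm tall at its far left.
- knob_grip (a point): Grip knob of the sliding carriage: upright black cylinder, 26 mm across, 50 mm high, on a foot 36 mm wide and 4 mm thick. This point is on its axis, 88 mm above the bench (knob top 111 mm). It stands on the aluminium carriage plate, 70 mm wide, top 57 mm above the bench; its axes are the machine's. Nest and silver bar begin 143 mm from it towards the head.
- carriage (a joint): Travel of the carriage along the machine's +y, m: 0 at its outer end, grows towards the marking head, 0.15 at the far end stop. It slides freely with 1 to 3 N of drag; mass about 0.65 kg.
- plunger (a point): Where the ball of the carriage's spring plunger rides on the index strip, 38 mm above the bench. It is under the upright brass plunger body (top 77 mm above the bench), on the carriage, 50 mm towards the head and 55 mm away from the robot (machine +y, +x) from the knob's axis.
- notch (a point): The notch: one cross groove 7 mm wide in the steel index strip (16 x 270 mm, top 38 mm above the bench) beside the rail; the strip sits differently along the rail each time. Point: middle of the groove's mouth; y axis along the slide to the head. The ball clicks in within 3.5 mm of it: nothing before, a small pull forward, then a firm stop; pushing on out takes about 13 N.
- home_top (a point): Middle of the top face of the home button, a small grey round button 20 mm across, far row, left end; 87 mm above the bench when up.
- home (a joint): How far the home button is down, m: 0 up, 0.006 fully down. It counts as pressed beyond 0.004; it springs back; fully down takes 5 N.
- prog_left_top (a point): Middle of the top face of the left programme button (not used here), a small grey round button 20 mm across, near row, left end; 87 mm above the bench when up.
- prog_left (a joint): How far the left programme button (not used here) is down, m: 0 up, 0.006 fully down. It counts as pressed beyond 0.004; it springs back; fully down takes 5 N.
- prog_mid_top (a point): Middle of the top face of the middle programme button, a small grey round button 20 mm across, middle of the near row; 87 mm above the bench when up.
- prog_mid (a joint): How far the middle programme button is down, m: 0 up, 0.006 fully down. It counts as pressed beyond 0.004; it springs back; fully down takes 5 N.
- prog_right_top (a point): Middle of the top face of the right programme button (not used here), a small grey round button 20 mm across, near row, right end; 87 mm above the bench when up.
- prog_right (a joint): How far the right programme button (not used here) is down, m: 0 up, 0.006 fully down. It counts as pressed beyond 0.004; it springs back; fully down takes 5 N.
- start_top (a point): Middle of the top face of the start button, the one large grey round button, 34 mm across, far row, right end; 87 mm above the bench when up.
- start (a joint): How far the start button is down, m: 0 up, 0.006 fully down. It counts as pressed beyond 0.004; it springs back; fully down takes 5 N.
- flux_bottle: Bystander: a white plastic bottle, 44 mm across and about 85 mm tall. Origin near the middle of its underside. Leave it alone.
- charcoal: Bystander: a black charcoal soldering block, 70 x 140 x 32 mm. Origin near the middle of its underside. Leave it alone.
- graver: Bystander: a small wood-handled hand tool lying flat, 120 mm long and 26 mm across, between the control box and the machine. Origin near the middle of its underside. Leave it alone.
- pliers: Bystander: small pliers with dipped handles lying flat, 130 mm long, 11 mm high. Origin near the middle of its underside. Leave it alone.
- tape_roll: Bystander: a dark roll of tape lying flat, 68 mm across, 24 mm high. Origin near the middle of its underside. Leave it alone.
- hammer: Bystander: a wood-handled brass hammer lying flat, 230 mm long, 26 mm high. Origin near the middle of its underside. Leave it alone.
- third_hand: Bystander: a third-hand soldering clamp on a 72 mm round iron foot, about 95 mm tall with a tweezer arm reaching 95 mm to one side. Origin near the middle of its underside. Leave it alone.

How it is judged (in metres and radians):
On the way, in this order (a step that is already met when the one before it is completed fails the run):
1. the home button is pressed, the carriage still where it was (value of joint home above 0.004 m and distance of knob_grip from where it was at the start of the episode below 0.008 m), for 0.04 s.
2. then the middle programme button is pressed, the carriage still where it was (value of joint prog_mid above 0.004 m and distance of knob_grip from where it was at the start of the episode below 0.008 m), for 0.04 s.
3. then the start button is pressed, the carriage still where it was (value of joint start above 0.004 m and distance of knob_grip from where it was at the start of the episode below 0.008 m), for 0.04 s.
4. then the carriage is in the notch, still, with the knob held by the fingers (y of plunger in the frame of notch between -0.002 and 0.002 m and velocity of joint carriage between -0.01 and 0.01 m/s and contact force between the fingers and carriage above 5 N and distance between the grasp point and knob_grip below 0.03 m), for 0.3 s.
At the end, for the whole second after the job is handed in: The carriage's ball is in the notch (within 2 mm of its middle along the slide), the carriage is still (under 10 mm/s), the fingers still grip it by the knob (over 5 N of contact, the middle between the pads within 30 mm of the knob's grip point), and all five buttons are up (less than 2 mm down) (all of step 4 and value of joint each of home, prog_left, prog_mid, prog_right, start below 0.002 m); the arm keeps its last pose, push and grip.
It fails at once if a programme button that was not asked for is pressed (over 3 mm down) (value of joint any of prog_left, prog_right above 0.003 m).
It fails at once if two buttons are down at once (both over 3 mm) (value of joint each of home, prog_mid above 0.003 m or value of joint each of home, start above 0.003 m or value of joint each of prog_mid, start above 0.003 m).
It fails at once if the carriage runs on more than 12 mm past the notch (y of plunger in the frame of notch above 0.012 m).
It fails at once if a bystander is moved more than 20 mm (distance of any of flux_bottle, charcoal, graver, pliers, tape_roll, hammer, third_hand from where it was at the start of the episode above 0.02 m).
It also fails if it takes over 64 s, if anything falls off the work surface, if the arm or the gripper's body presses on something with over 40 N, if the wrist force passes 120 N, or if a joint passes its speed limit or range.

## Working session

There is one attempt and no reset: what is moved stays moved. The work goes in short steps, Python scripts to look and compute and a tool call to move; the robot and the scene stay as the last step left them, time stands still between calls to the robot, and variables do not carry over. Pictures are saved under pics/ and viewed, at most 10 in all, crops included, and the job is handed in when it is done.

Besides the shell and the picture viewer there is one more tool, called after "Request:" by a JSON object that holds its "name" and its "arguments". apply_moves: Moves the arm, as the interface text tells. Its arguments: {"type":"object","properties":{"moves":{"type":"array"},"grip_force":{"type":"number"}},"required":["moves"]}

```bash
mkdir -p pics; cat > h.py <<'E'
import numpy as np, cv2
from station import bot
def cal(n):
    c=bot.get_calibration(n); f=210/np.tan(np.radians(c["fovy"])/2)
    K=np.array([[f,0,c["cx"]],[0,f,c["cy"]],[0,0,1.]])
    return K,np.array(c["D"],float),np.array(c["rvec"],float),np.array(c["tvec"],float)
def ray(n,uv):
    K,D,r,t=cal(n); p=cv2.undistortPoints(np.array(uv,float).reshape(-1,1,2),K,D).reshape(-1,2)
    R=cv2.Rodrigues(r)[0]; d=np.c_[p,np.ones(len(p))]@R; return -R.T@t.ravel(),d
def plane(n,uv,z):
    o,d=ray(n,uv); return o+d*((z-o[2])/d[:,2])[:,None]
def tri(uv1,uv2,n1="scene",n2="top"):
    out=[]
    for a,b in zip(uv1,uv2):
        o1,d1=ray(n1,[a]);o2,d2=ray(n2,[b]);d1=d1[0];d2=d2[0]
        s=np.linalg.lstsq(np.c_[d1,-d2],o2-o1,rcond=None)[0]
        out.append(np.r_[(o1+s[0]*d1+o2+s[1]*d2)/2,np.linalg.norm(o1+s[0]*d1-o2-s[1]*d2)])
    return np.array(out)
def proj(n,P):
    K,D,r,t=cal(n); return cv2.projectPoints(np.array(P,float).reshape(-1,1,3),r,t,K,D)[0].reshape(-1,2)
E
python3 - <<'E'
from h import *
for n in("scene","top"):
    i=bot.camera(n); cv2.imwrite(f"pics/{n}0.png",i[:,:,::-1]); cv2.imwrite(f"pics/{n}0v.png",cv2.resize(i[:,:,::-1],(784,588)))
    o,_=ray(n,[[280,210]]);print(n,o)
print(bot.get_state(),bot.tip_reach)
E
```

```text
scene [1404.94552168  453.26856666  904.40631679]
top [ 454.0833953  -102.4141834  1230.00465582]
{'time': 0.1, 'joints': array([-1.35040190e+00,  3.53590050e-01,  1.63406024e+00,  2.14671855e-06,
        1.15520585e+00, -2.40475724e-03]), 'joint_vel': array([-8.89675945e-05, -2.85178562e-04, -2.56737475e-03, -1.70122826e-03,
       -3.76996394e-04, -2.99571022e-04]), 'tau': array([-7.61566080e-04, -5.94906664e+01, -3.34930444e+01,  6.99031935e-02,
        1.83345663e-02, -2.43042160e-05]), 'tool_pos': array([ 138.00239438, -609.12517527,  224.93158575]), 'orientation': array([-6.28100978e-04,  9.93801330e-01,  1.11168872e-01, -6.77445752e-05]), 'contact_force': array([0.23896023, 0.04444277, 0.57558767]), 'torque': array([-0.01176085,  0.01879686, -0.00095497]), 'finger_force': 0.0, 'width': 1.0026352270029917} 11.0
```

View pics/scene0v.png

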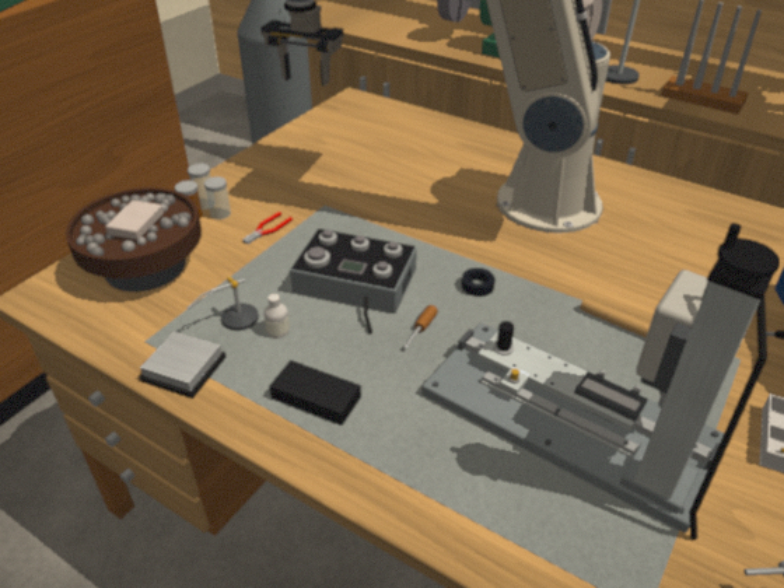

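View pics/top0v.png

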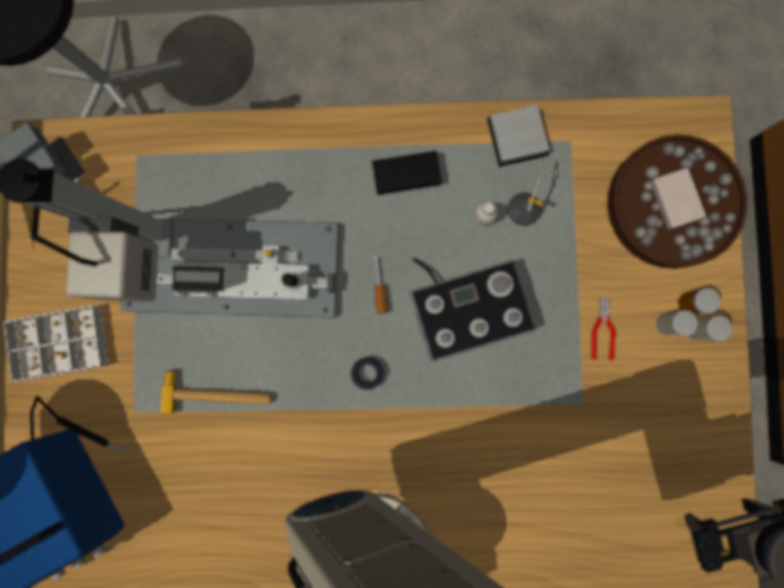

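The scene view shows the box with its five buttons (start at about 317,258 in the viewed picture), the knob at (505,333), the brass plunger at (514,377) and the strip to its right. In the top view start is at (501,284), home (434,304), near row (446,337), (480,327) and (513,317), knob (291,280), plunger (268,253).

```bash
python3 - <<'E'
from h import *
s=cv2.imread("pics/scene0.png");t=cv2.imread("pics/top0.png")
gt=cv2.cvtColor(t,6);gs=cv2.cvtColor(s,6)
def ref(g,p,r,th):
    x,y=p;w=g[y-r:y+r+1,x-r:x+r+1].astype(float);m=(w>th)
    n,l,st,c=cv2.connectedComponentsWithStats(m.astype(np.uint8));k=1+np.argmax(st[1:,4]);return c[k]+[x-r,y-r],st[k,4]
T=[(310,217),(319,241),(343,234),(366,227),(358,203)]
S=[(274,193),(280,178),(257,174),(234,170),(226,184)]
N="home left mid right start".split()
for n,p,q in zip(N,T,S):
    a,_=ref(gt,p,12 if n=="start" else 10,110);b,_=ref(gs,q,10,110)
    print(n,a.round(1),_,b.round(1),plane("top",[a],83)[0].round(1),tri([b],[a])[0].round(1))
a=cv2.resize(t[150:235,80:260],(800,378),interpolation=cv2.INTER_CUBIC)
cv2.imwrite("pics/m1.png",a)
b=cv2.resize(s[220:350,295:495],(800,520),interpolation=cv2.INTER_CUBIC);cv2.imwrite("pics/m2.png",b)
c=np.hstack([cv2.resize(t[180:260,290:390],(400,320),interpolation=2),cv2.resize(s[155:225,200:300],(400,320),interpolation=2)])
cv2.imwrite("pics/m3.png",np.vstack([c[:220*1+100]]))
E
```

```text
home [309.1 217.7] 67 [273.4 192.1] [ 508.9 -137.1   83. ] [ 509.6 -137.9   73.8    1.2]
left [316.9 241.8] 165 [281.2 172.8] [ 442.3 -156.6   83. ] [ 4.424e+02 -1.564e+02  9.030e+01  2.000e-01]
mid [340.7 233.9] 157 [258.  168.6] [ 462.3 -222.4   83. ] [ 462.2 -221.6   91.4    0. ]
right [364.6 226.9] 164 [234.6 164.6] [ 479.8 -288.6   83. ] [ 480.4 -288.5   90.5    2.7]
start [355.3 203.8] 128 [227.  182.8] [ 544.  -265.3   83. ] [ 545.4 -267.6   74.8    2.7]
```

View pics/m1.png

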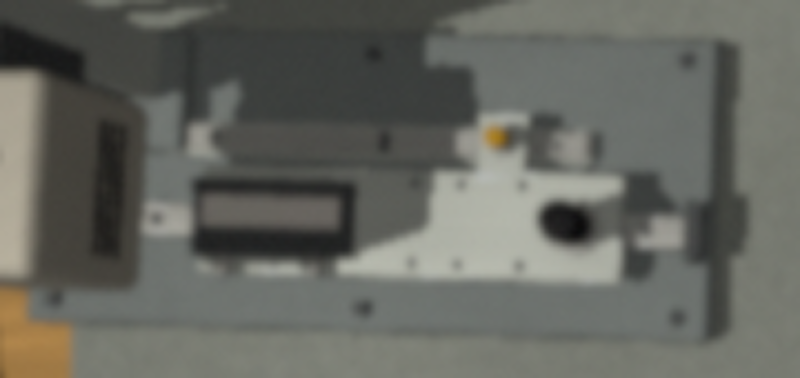

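View pics/m2.png

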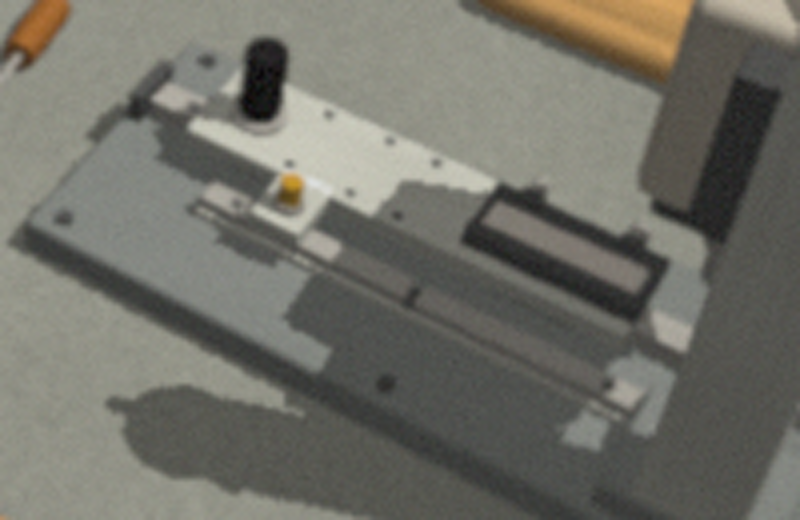

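View pics/m3.png

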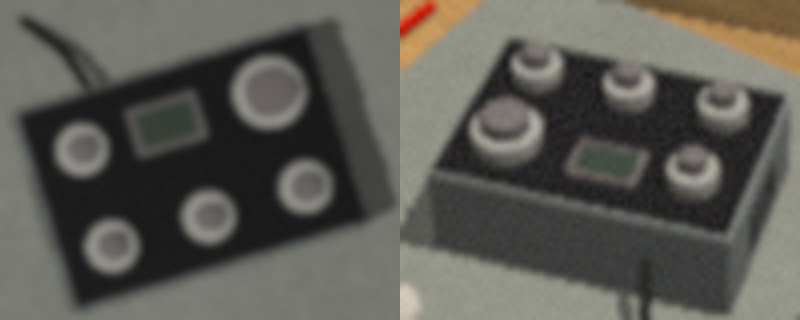

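The crops show, in machine crop m1, the groove at (384,141), brass at (496,138), knob at about (563,220). In m2 the groove is at (413,297), brass top at (291,183), knob top at (267,47). In m3 all button caps are clear: start (271,91) and home (84,149) on the left, near row (114,244), (209,216), (308,187).

```bash
python3 - <<'E'
from h import *
tb=np.array([(84,149),(114,244),(209,216),(308,187),(271,91)],float)
sb=np.array([(690,158),(722,97),(627,72),(537,55),(504,113)],float)
T=(tb+.5)/4-.5+[290,180]; S=(sb-[400,0]+.5)/[4,320/70]-.5+[200,155]
for n,a,b in zip("home left mid right start".split(),T,S): print(n,plane("top",[a],87)[0].round(1),plane("scene",[b],87)[0].round(1),tri([b],[a])[0].round(1))
m1=lambda p:(np.array(p,float)+.5)/[800/180,378/85]-.5+[80,150]
m2=lambda p:(np.array(p,float)+.5)/4-.5+[295,220]
for n,a,b,z in [("groove",(384,141),(413,297),38),("brass",(496,138),(291,183),77),("knobtop",(560,217),(267,47),111)]:
    print(n,plane("top",[m1(a)],z)[0].round(1),plane("scene",[m2(b)],z)[0].round(1),tri([m2(b)],[m1(a)])[0].round(1))
# direction: base plate edges & strip, top
g=lambda p,z:plane("top",[m1(p)],z)[0]
for p,q,z in [((430,38),(715,42),25),((75,322),(705,340),25),((230,160),(440,164),38),((355,279),(617,284),57),((720,42),(708,340),25)]:
    d=g(q,z)-g(p,z);print(d.round(1),np.degrees(np.arctan2(d[0],-d[1])).round(2))
# knob blob
t=cv2.imread("pics/top0.png",0)[185:210,195:222]
n,l,st,c=cv2.connectedComponentsWithStats((t<60).astype(np.uint8));print(st[1:],c[1:]+[195,185])
for z in(61,111):print(plane("top",[[c[1+np.argmax(st[1:,4])][0]+195,c[1+np.argmax(st[1:,4])][1]+185]],(z))[0].round(1))
E
```

```text
home [ 510.8 -141.2   87. ] [ 515.4 -138.9   87. ] [ 5.111e+02 -1.415e+02  8.320e+01  4.000e-01]
left [ 445.3 -159.9   87. ] [ 452.3 -153.8   87. ] [ 444.8 -159.5   80.3    1.7]
mid [ 462.9 -225.3   87. ] [ 466.6 -224.3   87. ] [ 463.2 -226.1   84.3    1.1]
right [ 481.1 -293.5   87. ] [ 486.3 -288.7   87. ] [ 480.9 -293.8   82.     1.1]
start [ 547.5 -270.5   87. ] [ 547.8 -271.2   87. ] [ 547.7 -270.8   87.1    0.7]
groove [627.3 275.6  38. ] [632.3 277.5  38. ] [6.281e+02 2.768e+02 3.350e+01 6.000e-01]
brass [621.5 191.2  77. ] [625.3 193.7  77. ] [6.220e+02 1.924e+02 7.330e+01 5.000e-01]
knobtop [566.8 143.3 111. ] [563.9 145.3 111. ] [566.  144.5 112.2   3.1]
[  -8.5 -190.7    0. ] -2.55
[ -21.6 -422.3    0. ] -2.93
[  -6.6 -140.5    0. ] -2.69
[  -7.4 -169.9    0. ] -2.48
[-196.6   10.9    0. ] -93.18
[[ 7 11 11  8 70]] [[207.31428571 199.57142857]]
[568.4 149.5  61. ]
[563.5 138.7 111. ]
```

```bash
cat >> h.py <<'E'
def to(x,y,z,ang=-92.7):
    s=bot.get_state();w,*v=s["orientation"]
    from scipy.spatial.transform import Rotation as Ro
    R=Ro.from_quat([*v,w]); d=np.array([x,y,z])-s["tool_pos"]
    a=np.radians(ang);ty=np.array([np.cos(a),np.sin(a),0]);tz=np.array([0,0,-1.]);T=np.c_[np.cross(ty,tz),ty,tz]
    rv=np.degrees((R.inv()*Ro.from_matrix(T)).as_rotvec())/8
    print("t",round(s["time"],2),"pos",s["tool_pos"].round(1),"F",s["contact_force"].round(1),"w",round(s["width"],3),"ff",round(float(s["finger_force"]),1),"j6",s["joints"][5].round(2))
    print("shift",(R.inv().apply(d)/25).round(2),"turn",rv.round(2))
E
python3 -c "
from h import *
to(511.5,-141,125)"
```

```text
t 0.1 pos [ 138.  -609.1  224.9] F [0.2 0.  0.6] w 1.003 ff 0.0 j6 -0.0
shift [ 18.71 -14.96   4.02] turn [-0.01  0.    1.93]
```

Request:
{"name": "apply_moves", "arguments": {"moves": [[1,18.71,-14.96,3,0,0,1.93],[1,18.71,-14.96,3,0,0,1.93],[1,18.71,-14.96,3,0,0,1.93],[1,18.71,-14.96,3,0,0,1.93],[1,18.71,-14.96,3,0,0,1.93]], "grip_force": 20}}

```text
time: 0.6
tool_pos: [293.5, -413.9, 194.1]
orientation: [-0.0, 1.0, -0.024, -0.0]
contact_force: [0.8, -0.1, 0.6]
width: 0.588
finger_force: 0.0
```

```bash
python3 -c "
from h import *
to(511.5,-141,125)"
```

```text
t 0.6 pos [ 293.5 -413.9  194.1] F [ 0.8 -0.1  0.6] w 0.588 ff 0.0 j6 0.66
shift [  8.19 -11.31   2.77] turn [-0.  0. -0.]
```

Request:
{"name": "apply_moves", "arguments": {"moves": [[1,8.19,-11.31,2,0,0,0],[1,8.19,-11.31,2,0,0,0],[1,8.19,-11.31,2,0,0,0],[1,8.19,-11.31,2,0,0,0],[1,8.19,-11.31,2,0,0,0]]}}

```text
time: 1.1
tool_pos: [448.0, -220.4, 158.8]
orientation: [0.0, 1.0, -0.023, -0.0]
contact_force: [0.7, -1.1, 0.4]
width: 0.155
finger_force: 0.0
```

```bash
python3 -c "
from h import *
to(511.5,-141,125)"
```

```text
t 1.1 pos [ 448.  -220.4  158.8] F [ 0.7 -1.1  0.4] w 0.155 ff 0.0 j6 1.16
shift [ 2.39 -3.29  1.35] turn [0. 0. 0.]
```

Request:
{"name": "apply_moves", "arguments": {"moves": [[1,2.35,-3.27,1.1,0,0,0],[1,2.35,-3.27,1.1,0,0,0],[1,2.35,-3.27,1.1,0,0,0],[1,2.35,-3.27,1.1,0,0,0],[1,2.35,-3.27,1.1,0,0,0]]}}

```text
time: 1.6
tool_pos: [509.0, -143.9, 131.5]
orientation: [0.0, 1.0, -0.023, -0.0]
contact_force: [0.7, -0.3, 0.6]
width: 0.001
finger_force: 0.0
```

```bash
python3 - <<'E'
from h import *
to(511.5,-141,98)
i=bot.camera("top")[:,:,::-1];j=bot.camera("scene")[:,:,::-1]
cv2.imwrite("pics/h1.png",np.hstack([cv2.resize(i[160:280,260:390],(400,369),interpolation=2),cv2.resize(j[100:220,200:330],(400,369),interpolation=2)]))
E
```

```text
t 1.6 pos [ 509.  -143.9  131.5] F [ 0.7 -0.3  0.6] w 0.001 ff 0.0 j6 1.34
shift [ 0.1  -0.12  1.34] turn [0.   0.01 0.  ]
```

View pics/h1.png

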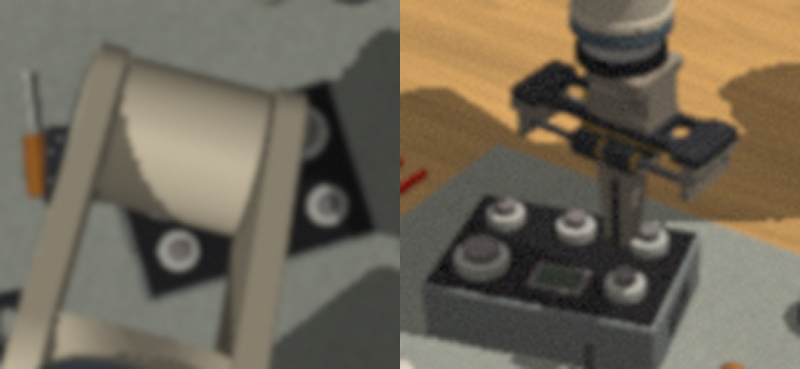

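The closed fingertips hang straight over the home button (scene half of the picture: tip 627,240, button 627,278), so I press it.

Request:
{"name": "apply_moves", "arguments": {"moves": [[1,0.08,-0.1,0.9,0,0,0],[1,0.08,-0.1,1.3,0,0,0],[1,0.08,-0.1,1.45,0,0,0],[1,0.08,-0.1,1.52,0,0,0],[1,0.08,-0.1,1.52,0,0,0]]}}

```text
time: 2.2
tool_pos: [511.4, -141.4, 93.9]
orientation: [0.0, 1.0, -0.024, -0.0]
contact_force: [-2.8, -1.3, 4.0]
width: 0.004
finger_force: 2.0
```

Request:
{"name": "apply_moves", "arguments": {"moves": [[1,0,0,0.06,0,0,0],[1,0,0,0.1,0,0,0],[1,0,0,0.1,0,0,0]]}}

```text
time: 2.5
tool_pos: [511.9, -141.2, 92.2]
orientation: [0.0, 1.0, -0.023, 0.0]
contact_force: [-6.2, -2.3, 13.3]
width: 0.007
finger_force: 7.0
```

Request:
{"name": "apply_moves", "arguments": {"moves": [[1,0,0,-1.3,0,0,0],[1,0,0,-1.3,0,0,0]]}}

```text
time: 2.7
tool_pos: [514.4, -141.3, 126.8]
orientation: [0.001, 1.0, -0.023, 0.003]
contact_force: [-0.1, -0.7, 0.1]
width: 0.005
finger_force: 0.0
```

```bash
python3 -c "
from h import *
to(463.5,-225.5,98)"
```

```text
t 2.7 pos [ 514.4 -141.3  126.8] F [-0.1 -0.7  0.1] w 0.005 ff 0.0 j6 1.35
shift [-1.88  3.46  1.14] turn [ 0.01 -0.04  0.  ]
```

Request:
{"name": "apply_moves", "arguments": {"moves": [[1,-1.77,3.46,0,0,0,0],[1,-1.77,3.46,0,0,0,0],[1,-1.77,3.46,0,0,0,0],[1,-1.77,3.46,0.4,0,0,0],[1,-1.77,3.46,0.6,0,0,0]]}}

```text
time: 3.2
tool_pos: [463.7, -224.5, 107.5]
orientation: [-0.0, 1.0, -0.023, -0.0]
contact_force: [-0.9, 0.6, -0.2]
width: 0.005
finger_force: 0.0
```

```bash
python3 -c "
from h import *
to(463.5,-225.5,98)"
```

```text
t 3.2 pos [ 463.7 -224.5  107.5] F [-0.9  0.6 -0.2] w 0.005 ff 0.0 j6 1.16
shift [-0.01  0.04  0.38] turn [-0.  0.  0.]
```

Request:
{"name": "apply_moves", "arguments": {"moves": [[1,0,0.04,0.2,0,0,0],[1,0,0.04,0.45,0,0,0],[1,0,0.04,0.56,0,0,0],[1,0,0.04,0.62,0,0,0],[1,0,0.04,0.62,0,0,0]]}}

```text
time: 3.7
tool_pos: [463.8, -225.8, 93.1]
orientation: [-0.0, 1.0, -0.023, 0.0]
contact_force: [1.3, 2.8, 3.2]
width: 0.003
finger_force: 2.2
```

Request:
{"name": "apply_moves", "arguments": {"moves": [[1,0,0,0.05,0,0,0],[1,0,0,0.09,0,0,0],[1,0,0,0.09,0,0,0]]}}

```text
time: 4.0
tool_pos: [463.9, -226.1, 92.2]
orientation: [-0.0, 1.0, -0.023, 0.0]
contact_force: [-2.5, 7.1, 17.4]
width: 0.004
finger_force: 9.1
```

Request:
{"name": "apply_moves", "arguments": {"moves": [[1,0,0,-1.3,0,0,0],[1,0,0,-1.3,0,0,0],[1,3.43,1.64,-1.3,0,0,0],[1,3.43,1.64,-1.3,0,0,0],[1,3.43,1.64,-0.9,0,0,0]]}}

```text
time: 4.5
tool_pos: [552.7, -274.5, 114.4]
orientation: [0.002, 1.0, -0.023, 0.003]
contact_force: [-0.6, -0.7, -1.0]
width: 0.007
finger_force: 0.0
```

Request:
{"name": "apply_moves", "arguments": {"moves": [[1,0,0,0.2,0,0,0],[1,0,0,0.2,0,0,0]]}}

```text
time: 4.7
tool_pos: [545.1, -270.4, 106.5]
orientation: [-0.001, 1.0, -0.023, -0.002]
contact_force: [0.7, -1.1, -0.0]
width: 0.001
finger_force: 0.0
```

```bash
python3 -c "
from h import *
to(547.6,-270.8,98)"
```

```text
t 4.7 pos [ 545.1 -270.4  106.5] F [ 0.7 -1.1 -0. ] w 0.001 ff 0.0 j6 1.15
shift [0.1  0.01 0.34] turn [-0.01  0.03  0.  ]
```

Request:
{"name": "apply_moves", "arguments": {"moves": [[1,0,0,0.2,0,0,0],[1,0,0,0.45,0,0,0],[1,0,0,0.56,0,0,0],[1,0,0,0.62,0,0,0],[1,0,0,0.62,0,0,0]]}}

```text
time: 5.2
tool_pos: [546.8, -271.0, 92.9]
orientation: [-0.0, 1.0, -0.023, -0.0]
contact_force: [-2.6, 0.2, 4.6]
width: 0.005
finger_force: 2.3
```

Request:
{"name": "apply_moves", "arguments": {"moves": [[1,0,0,0.05,0,0,0],[1,0,0,0.08,0,0,0],[1,0,0,0.08,0,0,0]]}}

```text
time: 5.5
tool_pos: [546.9, -271.0, 92.2]
orientation: [-0.0, 1.0, -0.023, -0.0]
contact_force: [-6.7, 2.3, 16.2]
width: 0.006
finger_force: 8.4
```

Request:
{"name": "apply_moves", "arguments": {"moves": [[1,0,0,-2,0,0,0],[1,0,0,-4,0,0,0],[-1,0,0,-4,0,0,0]]}}

```text
time: 5.8
tool_pos: [551.1, -273.1, 197.8]
orientation: [0.002, 1.0, -0.023, 0.005]
contact_force: [0.4, -0.0, 0.1]
width: 0.069
finger_force: 0.0
```

```bash
python3 -c "
from h import *
to(564.5,144.7,200)"
```

```text
t 5.8 pos [ 551.1 -273.1  197.8] F [ 0.4 -0.   0.1] w 0.069 ff 0.0 j6 1.15
shift [ -0.24 -16.72  -0.17] turn [ 0.03 -0.08  0.  ]
```

Request:
{"name": "apply_moves", "arguments": {"moves": [[-1,-0.2,-16.7,0,0,0,0],[-1,-0.2,-16.7,0,0,0,0],[-1,-0.2,-16.7,0,0,0,0],[-1,-0.2,-16.7,0,0,0,0],[-1,-0.2,-16.7,0,0,0,0]]}}

```text
time: 6.3
tool_pos: [555.7, -19.5, 190.4]
orientation: [-0.0, 1.0, -0.024, 0.0]
contact_force: [1.0, -0.2, -0.2]
width: 0.503
finger_force: 0.0
```

```bash
python3 -c "
from h import *
to(564.5,144.7,160)"
```

```text
t 6.3 pos [555.7 -19.5 190.4] F [ 1.  -0.2 -0.2] w 0.503 ff 0.0 j6 1.58
shift [ 0.04 -6.58  1.22] turn [-0. -0.  0.]
```

Request:
{"name": "apply_moves", "arguments": {"moves": [[-1,0.04,-6.5,0.5,0,0,0],[-1,0.04,-6.5,1,0,0,0],[-1,0.04,-6.5,1,0,0,0],[-1,0.04,-6.5,1,0,0,0],[-1,0.04,-6.5,1,0,0,0]]}}

```text
time: 6.8
tool_pos: [564.0, 142.7, 164.8]
orientation: [0.0, 1.0, -0.022, -0.001]
contact_force: [-0.4, 0.2, 0.2]
width: 0.938
finger_force: 0.0
```

```bash
python3 - <<'E'
from h import *
to(564.5,144.7,96)
i=bot.camera("top")[:,:,::-1];j=bot.camera("scene")[:,:,::-1]
cv2.imwrite("pics/k1.png",np.hstack([cv2.resize(i[130:250,140:270],(400,369),interpolation=2),cv2.resize(j[180:300,290:420],(400,369),interpolation=2)]))
E
```

```text
t 6.8 pos [564.  142.7 164.8] F [-0.4  0.2  0.2] w 0.938 ff 0.0 j6 1.86
shift [ 0.02 -0.08  2.75] turn [0.   0.01 0.03]
```

View pics/k1.png

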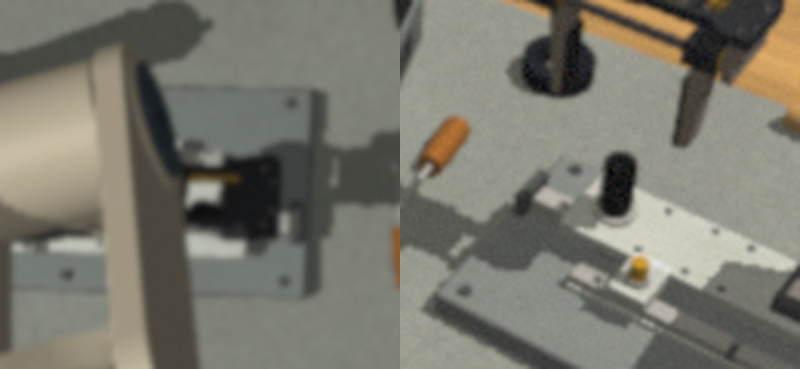

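The picture shows the open fingers straddling the knob (scene half: tips at 562,95 and 685,145, knob top at 619,160), with nothing in the way down. Descend and grip.

Request:
{"name": "apply_moves", "arguments": {"moves": [[-1,0.02,-0.04,1,0,0,0],[-1,0.02,-0.04,2,0,0,0],[-1,0.02,-0.04,2.8,0,0,0],[-1,0.02,-0.04,3.3,0,0,0],[-1,0.02,-0.04,3.3,0,0,0]]}}

```text
time: 7.4
tool_pos: [564.2, 140.2, 82.1]
orientation: [0.0, 1.0, -0.024, -0.001]
contact_force: [-0.1, 0.3, 0.7]
width: 0.998
finger_force: 0.0
```

```bash
python3 - <<'E'
from h import *
to(564.5,144.7,80)
E
```

```text
t 7.4 pos [564.2 140.2  82.1] F [-0.1  0.3  0.7] w 0.998 ff 0.0 j6 1.86
shift [ 0.   -0.18  0.08] turn [ 0.01  0.02 -0.01]
```

Request:
{"name": "apply_moves", "arguments": {"moves": [[-1,0,-0.16,0.06,0,0,0],[-1,0,-0.16,0.06,0,0,0],[0.6,0,-0.16,0.06,0,0,0],[1,0,-0.16,0.06,0,0,0],[1,0,-0.16,0.06,0,0,0]], "grip_force": 25}}

```text
time: 7.9
tool_pos: [565.5, 146.0, 82.3]
orientation: [-0.0, 1.0, -0.023, 0.0]
contact_force: [0.4, -0.1, 0.6]
width: 0.757
finger_force: 0.0
```

Request:
{"name": "apply_moves", "arguments": {"moves": [[1,0,0,0,0,0,0],[1,0,0,0,0,0,0],[1,0,0,0,0,0,0],[1,0,0,0,0,0,0],[1,0,0,0,0,0,0]]}}

```text
time: 8.4
tool_pos: [565.2, 145.9, 81.8]
orientation: [0.0, 1.0, -0.023, -0.0]
contact_force: [0.2, 0.3, 0.4]
width: 0.327
finger_force: 0.0
```

Request:
{"name": "apply_moves", "arguments": {"moves": [[1,0,0,0,0,0,0],[1,0,0,0,0,0,0],[1,0,0,0,0,0,0]]}}

```text
time: 8.7
tool_pos: [565.2, 146.0, 81.8]
orientation: [-0.0, 1.0, -0.023, 0.0]
contact_force: [-0.1, 0.5, -0.7]
width: 0.282
finger_force: 25.0
```

Gripped (26 mm wide, 25 N). Slide most of the way (70 of about 83 mm), then feel in small steps.

Request:
{"name": "apply_moves", "arguments": {"moves": [[1,0,-0.3,0,0,0,0],[1,0,-0.6,0,0,0,0],[1,0,-0.9,0,0,0,0],[1,0,-1.2,0,0,0,0],[1,0,-1.5,0,0,0,0]]}}

```text
time: 9.2
tool_pos: [567.1, 182.8, 81.8]
orientation: [0.001, 1.0, -0.023, 0.0]
contact_force: [1.5, -5.5, 0.3]
width: 0.279
finger_force: 25.0
```

Request:
{"name": "apply_moves", "arguments": {"moves": [[1,0,-0.3,0,0,0,0],[1,0,-0.6,0,0,0,0],[1,0,-0.9,0,0,0,0],[1,0,-1.1,0,0,0,0],[1,0,-1.2,0,0,0,0]]}}

```text
time: 9.7
tool_pos: [568.8, 213.5, 81.8]
orientation: [0.0, 1.0, -0.023, 0.0]
contact_force: [2.9, -4.1, -1.0]
width: 0.275
finger_force: 25.0
```

```bash
python3 - <<'E'
from h import *
to(569,229,82)
i=bot.camera("top")[:,:,::-1];j=bot.camera("scene")[:,:,::-1]
cv2.imwrite("pics/s1.png",np.hstack([cv2.resize(i[140:220,120:220],(400,320),interpolation=2),cv2.resize(j[230:310,340:440],(400,320),interpolation=2)]))
E
```

```text
t 9.7 pos [568.8 213.5  81.8] F [ 2.9 -4.1 -1. ] w 0.275 ff 25.0 j6 1.97
shift [-0.02 -0.62 -0.01] turn [ 0.   -0.    0.01]
```

View pics/s1.png

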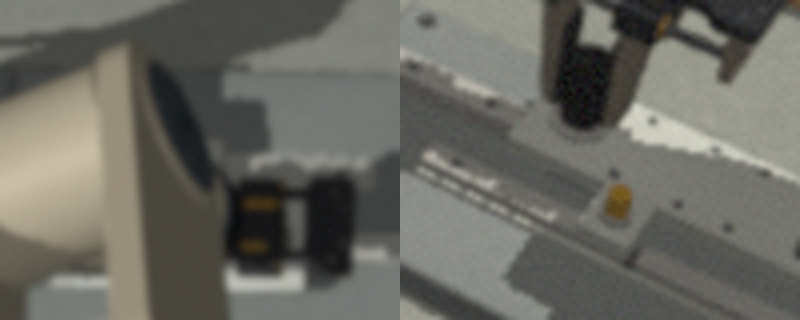

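The knob is held well in the fingers, and the groove shows at (630,260) just in front of the plunger block, about 15 mm to go. Now creep.

Request:
{"name": "apply_moves", "arguments": {"moves": [[1,0,-0.08,0,0,0,0],[1,0,-0.16,0,0,0,0],[1,0,-0.24,0,0,0,0],[1,0,-0.32,0,0,0,0],[1,0,-0.32,0,0,0,0]]}}

```text
time: 10.3
tool_pos: [569.2, 221.5, 81.8]
orientation: [-0.0, 1.0, -0.023, 0.0]
contact_force: [4.3, -1.0, -3.9]
width: 0.277
finger_force: 25.0
```

Request:
{"name": "apply_moves", "arguments": {"moves": [[1,0,-0.02,0,0,0,0],[1,0,-0.04,0,0,0,0],[1,0,-0.06,0,0,0,0]]}}

```text
time: 10.6
tool_pos: [569.2, 222.5, 81.8]
orientation: [0.0, 1.0, -0.023, 0.0]
contact_force: [5.9, -3.2, -3.9]
width: 0.278
finger_force: 25.0
```

Request:
{"name": "apply_moves", "arguments": {"moves": [[1,0,-0.02,0,0,0,0],[1,0,-0.04,0,0,0,0]]}}

```text
time: 10.8
tool_pos: [569.3, 223.4, 81.8]
orientation: [0.0, 1.0, -0.023, 0.0]
contact_force: [5.0, -3.3, -4.0]
width: 0.28
finger_force: 25.0
```

Request:
{"name": "apply_moves", "arguments": {"moves": [[1,0,-0.02,0,0,0,0],[1,0,-0.04,0,0,0,0]]}}

```text
time: 11.0
tool_pos: [569.3, 224.5, 81.8]
orientation: [0.0, 1.0, -0.023, 0.0]
contact_force: [5.3, -2.0, -3.6]
width: 0.275
finger_force: 25.0
```

Baseline drag is about −3 N along y; continue 1 mm at a time.

Request:
{"name": "apply_moves", "arguments": {"moves": [[1,0,-0.02,0,0,0,0],[1,0,-0.04,0,0,0,0]]}}

```text
time: 11.2
tool_pos: [569.4, 225.7, 81.8]
orientation: [-0.0, 1.0, -0.023, 0.0]
contact_force: [4.7, -1.5, -3.6]
width: 0.279
finger_force: 25.0
```

Request:
{"name": "apply_moves", "arguments": {"moves": [[1,0,-0.02,0,0,0,0],[1,0,-0.04,0,0,0,0]]}}

```text
time: 11.4
tool_pos: [569.5, 227.0, 81.8]
orientation: [-0.0, 1.0, -0.023, 0.0]
contact_force: [4.4, 1.3, -6.5]
width: 0.279
finger_force: 25.0
```

Request:
{"name": "apply_moves", "arguments": {"moves": [[1,0,-0.02,0,0,0,0],[1,0,-0.04,0,0,0,0]]}}

```text
time: 11.6
tool_pos: [569.6, 228.5, 81.8]
orientation: [-0.001, 1.0, -0.023, 0.001]
contact_force: [5.0, 2.8, -4.9]
width: 0.276
finger_force: 25.0
```

The pull forward is here (+1.3, +2.8 N). Half-millimetre steps now.

Request:
{"name": "apply_moves", "arguments": {"moves": [[1,0,-0.02,0,0,0,0],[1,0,-0.02,0,0,0,0]]}}

```text
time: 11.8
tool_pos: [569.6, 228.8, 81.8]
orientation: [-0.0, 1.0, -0.023, 0.001]
contact_force: [4.8, 0.7, -5.7]
width: 0.278
finger_force: 25.0
```

Request:
{"name": "apply_moves", "arguments": {"moves": [[1,0,-0.02,0,0,0,0],[1,0,-0.02,0,0,0,0]]}}

```text
time: 12.0
tool_pos: [569.6, 229.0, 81.8]
orientation: [-0.0, 1.0, -0.023, 0.0]
contact_force: [5.1, -1.4, -3.6]
width: 0.279
finger_force: 25.0
```

Request:
{"name": "apply_moves", "arguments": {"moves": [[1,0,-0.02,0,0,0,0],[1,0,-0.02,0,0,0,0]]}}

```text
time: 12.2
tool_pos: [569.6, 229.1, 81.8]
orientation: [0.0, 1.0, -0.023, 0.0]
contact_force: [5.4, -2.7, -4.3]
width: 0.278
finger_force: 25.0
```

Request:
{"name": "apply_moves", "arguments": {"moves": [[1,0,-0.02,0,0,0,0],[1,0,-0.02,0,0,0,0]]}}

```text
time: 12.4
tool_pos: [569.6, 229.3, 81.9]
orientation: [0.0, 1.0, -0.023, 0.0]
contact_force: [6.4, -4.4, -3.8]
width: 0.278
finger_force: 25.0
```

The firm stop is felt: 2 mm of command moves it only 0.5 mm while the force builds. Ease back to relax and hold.

Request:
{"name": "apply_moves", "arguments": {"moves": [[1,0,0.03,0,0,0,0],[1,0,0.03,0,0,0,0],[1,0,0.03,0,0,0,0],[1,0,0.03,0,0,0,0],[1,0,0.03,0,0,0,0]]}}

```text
time: 12.9
tool_pos: [569.6, 229.1, 81.9]
orientation: [-0.0, 1.0, -0.023, 0.0]
contact_force: [5.3, -1.7, -4.1]
width: 0.276
finger_force: 25.0
```

Request:
{"name": "apply_moves", "arguments": {"moves": [[1,0,0,0,0,0,0],[1,0,0,0,0,0,0],[1,0,0,0,0,0,0],[1,0,0,0,0,0,0],[1,0,0,0,0,0,0]]}}

```text
time: 13.4
tool_pos: [569.6, 229.1, 81.8]
orientation: [-0.0, 1.0, -0.023, 0.0]
contact_force: [6.3, -1.6, -3.7]
width: 0.279
finger_force: 25.0
```

```bash
python3 - <<'E'
from h import *
to(569.6,229,82)
print(bot.hand_in())
E
```

```text
t 13.4 pos [569.6 229.1  81.8] F [ 6.3 -1.6 -3.7] w 0.279 ff 25.0 j6 2.0
shift [ 0.    0.   -0.01] turn [-0.   -0.01  0.  ]
the job is handed in; nothing more can be done
None
```

I pressed home, the middle programme button and start in that order, then slid the carriage until it clicked into the notch; I handed in at 13.4 s with the knob still gripped at 25 N, and hand-in gave no verdict.

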